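# Wedge the rocking control box steady

## Robot

A 6-joint arm with a two-finger parallel gripper is mounted at the origin on the work surface. World frame = base frame: x ahead of the robot, y to its left, z up, the work surface at z = 0. Lengths are in m, angles in degrees, forces in N, time in s.
With the tool pointing down it reaches from about 0.35 to 0.875 m from the base axis. Payload 4.2 kg.
Tool frame: the origin (TCP) lies on the front face of the gripper's body, between the roots of the fingers; the fingertips stand 70 mm ahead of it and the grasp point (between the pads) lies 51 mm ahead of it; z points along the fingers, y is the line along which they close (so a half turn about z gives the same grasp; the last joint's range is limited). The gripper opens to 87 mm and grips with 3 to 60 N. Pads are 19 mm wide; open, the fingers measure 117 mm over their backs; the gripper's body (75 mm by 190 mm) begins 51 mm behind the grasp point.
Start: joints at [83.915, 22.042, 0.453, 0, -68.411, -14.817], TCP at [0.223, 0.584, 0.292] pointing down, gripper open.
Joint ranges: [-179.83, 179.83], [-69.29, 118.12], [-61.27, 80.66], [-181.25, 117.63], [-171.15, -9.14], [-177.46, 177.46]. Speed limits (degrees/s): [159.86, 159.86, 180, 180, 180, 180].

## Interface

Orientations are given as a 3x3 rotation matrix whose columns are the frame's x, y, z axes.
In Python, from station import r gives the robot as it stands.
- The arm moves only by the shell command python3 -m pendant 'ROWS' [OPENING]. ROWS is JSON, a list of rows, each a list of 2 entries, a list of its own where there are three numbers: the shift along the tool's x, y, z in mm, then the turn, a rotation vector about the tool's x, y, z in rad. A call has 1 to 10 rows; each row is the pose to reach, as a shift and turn from the pose commanded when the call began, along the tool's axes at that moment; what a row does not reach only later rows make up. A row lasts 1/10 s, in which the tool goes at most 50 mm and 8.59 degrees, less where a joint would pass 70% of its speed; a pose out of reach is approached as far as the arm can. A call with a gripper value outside its range is refused whole. OPENING is the opening, from 0 (shut) to 1 (fully open), set as the call begins (- or left out, the last holds). The fingers move at their own pace and stop on an object; the grip force is fixed at half the most. Time passes only in rows, so rows that repeat a pose let the fingers close. It gives the time, the measured TCP pose, the force, the opening and the grip force at its end, in the units of the state.
- r.sense(): the state, without advancing time (a new reading comes with each control period).
- r.capture(name): name is "side" or "top" or "wrist"; returns a dict with "frame" (420x560x3 uint8, red, green, blue), "vertical_fov" (degrees; the focal length in pixels is half the picture's height over the tangent of half this angle, whatever the lens; pixels are square), "cx", "cy" (the principal point, pixels), "rvec" (rotation vector, rad) and "tvec" (3), from world to camera coordinates, as OpenCV has them. Camera axes: x right, y down, z forward; pixel columns grow to the right and rows downward; lengths in m; the calibration is good to about 2 mm. The wrist camera is an equidistant fisheye: a pixel r from the principal point sees the ray r / f radians off the axis. A picture is of the moment at which its call begins. There is no depth.
- r.finish_job(): hands the job in; it is judged then, once.
The state is a dict: "time_s": time; "joints": joint angles; "joint_velocities": joint speeds; "effort": joint torques, N m; "tcp_pos": TCP position; "ee_rot": TCP orientation; "wrist_force": force on the tool from outside, world axes, zero at the start; "moment": the same for the moment, N m; "gripper_width": opening from 0.0 (shut) to 1.0 (fully open); "gripper_force": force on a finger pad.
Only numpy, scipy, OpenCV 4.12 (cv2) and the standard library are available. Lean on these libraries where they do the work, as an engineer would, in place of code of your own. Each camera call takes 0.05 s, during which the arm holds its last target. There are 200 camera calls.

## Task

The white control box rocks because the rubber foot at its near right-hand corner, the corner that the orange wedge points at, is too short. Press down on that corner to feel it rock, then push the wedge thin end first under the short foot until it is snug and the box no longer rocks, but not so far that it jacks the box up, and press firmly on the corner again to prove that it stands solid. Only push and press: do not pick up the wedge or the box, leave the box standing where it is, and leave the other things on the bench alone.

Things in the scene. Friction and masses are not known exactly. Their poses are not given: they have to be found in the camera images.
- control_box: White sheet-steel box, aluminium rails on top, 180 (x) x 240 (y) x 72 mm high, 1.9 to 2.8 kg, loose. Origin: on the bench under its centre, level with the good soles; x, y along its sides, z up; front (-x) with connectors faces the robot. Domed rubber feet, 24 mm wide, at x = +-68, y = +-98 mm; case underside 18 mm above the bench. It stands level on the three good feet.
- wedge: Orange plastic levelling wedge, 130 x 50 mm, 80 g, lying loose on the bench. Origin: centre of its underside; +x to the thin end (tip at x = +65 mm, 2 mm thick), z up. Slope 1 in 10: height is 2 mm + (65 mm - x) / 10. At the thick end an upright push heel, x = -65 to -53 mm, 22 mm high, full width.
- ramp (a point): Point at the middle of the wedge's sloping top (x = +6 mm of the wedge). x down the slope to the tip, z square to the slope. The sloping face reaches 59 mm either way in x and 25 mm in y.
- foot_dome (a point): Centre of the spherical sole (12 mm radius) of the short foot, at x = -68, y = -98 mm of the box; the foot's lowest point is 12 mm below it. This foot is 3.5 to 6 mm shorter than the others and hangs that far above the bench.
- press_point (a point): Where to press: on the aluminium rail on top of the box, straight above the short foot, 72 mm above the bench. Unwedged, a press of about 3 to 6 N tips this corner down until the short foot meets the bench; let go, the box rocks back level.
- motor: Black and silver stepper motor, 42 x 42 mm, 64 mm high with its shaft, standing on the bench (bystander). Origin: centre of its underside.
- spanner: Steel spanner 160 mm long lying on the bench on the robot's side of the box (bystander). Origin: centre of its underside.
- oil_bottle: Small white bottle with red cap, 32 mm wide, 75 mm high (bystander). Origin: centre of its underside.
- screw_bin: Open blue bin, 110 x 130 x 50 mm, with screws in it (bystander). Origin: centre of its underside.
Mind the look-alikes: they are no part of the job. Of the things like the wedge, leave any that is red; of the rest the larger one is meant.

How it is judged (in metres and radians):
On the way, in this order (a step that is already met when the one before it is completed fails the run):
1. a press on the short-footed corner rocks the box (tilted over 0.015 rad under the fingers) (contact force between the fingers and control_box above 0.5 N and angle between control_box's own z axis and vertical above 0.015 rad and height (world z) of press_point below 0.0705 m), for 0.1 s.
2. pressed with over 4 N on that corner for 0.4 s, the wedge carries the foot with over 2 N and the box stays level within 0.012 rad (contact force between the fingers and control_box above 4 N and contact force between wedge and control_box above 2 N and angle between control_box's own z axis and vertical below 0.012 rad), for 0.4 s.
At the end, for the whole second after the job is handed in: The box stands level within 0.012 rad (about 1.5 mm at a corner) and at rest; the short foot stands over the wedge's slope, within 20 mm of its midline, with less than 1.5 mm of play above the slope; the wedge lies on the bench, at rest (angle between control_box's own z axis and vertical below 0.012 rad and z of foot_dome in the frame of ramp below 0.0135 m and x of foot_dome in the frame of ramp between -0.055 and 0.058 m and y of foot_dome in the frame of ramp between -0.02 and 0.02 m and height (world z) of wedge below 0.006 m and linear speed of each of control_box, wedge below 0.01 m/s); the robot touches nothing.
It fails at once if the wedge was lifted off the bench (over 12 mm) (height (world z) of wedge above 0.012 m).
It fails at once if the box was lifted (over 15 mm) (height (world z) of control_box above 0.015 m).
It fails at once if the box was shoved over 30 mm from its place (distance of control_box from where it was at the start of the episode above 0.03 m).
It fails at once if a bystander was disturbed (moved over 25 mm) (distance of any of motor, spanner, oil_bottle, screw_bin from where it was at the start of the episode above 0.025 m).
It also fails if it takes over 51 s, if anything falls off the work surface, if the arm or the gripper's body presses on something with over 40 N, if the wrist force passes 120 N, or if a joint passes its speed limit or range.

## Working session

There is one attempt and no reset: what is moved stays moved. The work goes in short steps, Python scripts to look and compute and a shell command to move; the robot and the scene stay as the last step left them, time stands still between calls to the robot, and variables do not carry over. Pictures are saved under pics/ and viewed, at most 10 in all, crops included, and the job is handed in when it is done.

```bash
mkdir -p pics
cat > h.py <<'E'
import numpy as np, cv2, sys
from station import r
def cap(n, fn=None):
    d=r.capture(n)
    np.savez('cal_'+n+'.npz', **{k:np.asarray(v) for k,v in d.items()})
    if fn: cv2.imwrite('pics/'+fn, d['frame'][:,:,::-1])
    return d
def ld(n): return dict(np.load('cal_'+n+'.npz'))
def K(d): 
    f=210/np.tan(np.radians(float(d['vertical_fov']))/2); return f,float(d['cx']),float(d['cy'])
def px2w(d,u,v,z,fish=False):
    f,cx,cy=K(d); a=np.array([u-cx,v-cy])/f
    if fish:
        t=np.linalg.norm(a); ray=np.array([*(a/t*np.sin(t)),np.cos(t)])
    else: ray=np.array([*a,1.])
    R=cv2.Rodrigues(np.array(d['rvec'],float))[0]; c=-R.T@np.ravel(d['tvec']); w=R.T@ray
    return c+w*(z-c[2])/w[2]
def w2px(d,p):
    f,cx,cy=K(d); R=cv2.Rodrigues(np.array(d['rvec'],float))[0]
    q=R@np.asarray(p)+np.ravel(d['tvec']); return f*q[:2]/q[2]+[cx,cy]
E
python3 - <<'E'
from h import *
a=cap('top','top.png'); b=cap('side','side.png')
s=r.sense(); print(s['ee_rot'],s['tcp_pos'])
for d in(a,b): print(d['vertical_fov'],px2w(d,280,210,0))
E
```

```text
[[ 9.34155026e-01 -3.56867002e-01 -5.74842713e-04]
 [-3.56867439e-01 -9.34153135e-01 -1.88433291e-03]
 [ 1.35465114e-04  1.96540171e-03 -9.99998059e-01]] [0.22282138 0.58349645 0.29128449]
51.98315275644066 [0.55887554 0.03759861 0.        ]
47.73586234878786 [ 5.82249153e-01  1.69823200e-01 -1.11022302e-16]
```

View pics/top.png

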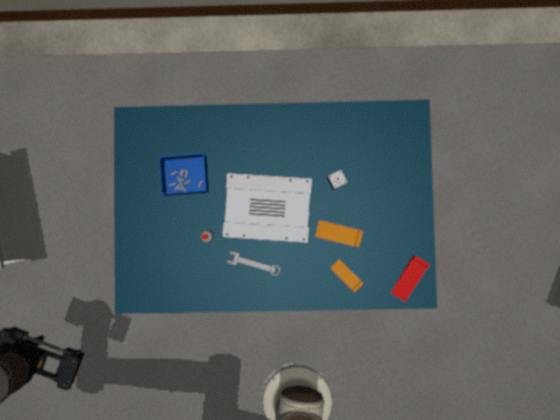

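View pics/side.png

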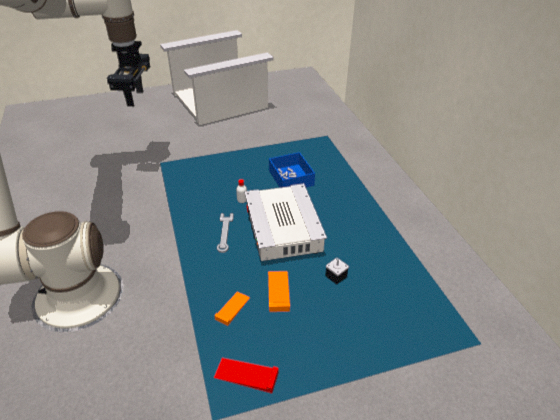

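The top view (up = +x, left = +y) shows the box centred near (267,208), with its near right corner at about (309,241). The large orange wedge is at (339,234), heel on the right. The small orange decoy is at (347,275) and the red one at (410,278). The motor is at (338,179).

Run:
```python
from h import *
d=ld('top'); im=d['frame'].astype(int); R,G,B=im[...,0],im[...,1],im[...,2]
m=((R>180)&(G>80)&(G<190)&(B<90)).astype(np.uint8)
n,l,st,c=cv2.connectedComponentsWithStats(m)
for i in range(1,n):
    if st[i,4]>200:
        p=np.argwhere(l==i)[:,::-1].astype(np.float32); q=cv2.boxPoints(cv2.minAreaRect(p)); print(st[i],c[i])
        for z in (0.0,.01): print(z,np.round([px2w(d,*x,z)[:2] for x in q],4).tolist())
m=((R>150)&(G>150)&(B>150)).astype(np.uint8); m[:165]=0;m[250:]=0;m[:,:215]=0;m[:,320:]=0
q=cv2.boxPoints(cv2.minAreaRect(np.argwhere(m)[:,::-1].astype(np.float32)))
W=np.array([px2w(d,*x,.072)[:2] for x in q]);print('box',W.round(4).tolist(),W.mean(0),[np.linalg.norm(W[i]-W[i-1]) for i in range(4)])
cr=np.hstack([cv2.resize(d['frame'][195:255,290:370,::-1],None,fx=9,fy=9,interpolation=cv2.INTER_CUBIC)])
cv2.imwrite('pics/crop.png',cr)
```

```text
[317 222  40  22 524] [336.40839695 232.7480916 ]
0.0 [[0.4817, -0.0682], [0.5226, -0.0791], [0.4938, -0.1885], [0.453, -0.1774]]
0.01 [[0.4817, -0.0674], [0.5223, -0.0782], [0.4938, -0.1867], [0.4533, -0.1758]]
[333 262  26  26 274] [345.36131387 273.95985401]
0.0 [[0.3844, -0.1124], [0.4046, -0.1335], [0.3464, -0.1893], [0.3263, -0.1682]]
0.01 [[0.3853, -0.1112], [0.4053, -0.1322], [0.3475, -0.1875], [0.3276, -0.1666]]
box [[0.4855, 0.2001], [0.6621, 0.1859], [0.6411, -0.052], [0.4652, -0.0363]] [0.56349873 0.0744152 ] [np.float64(0.23723690326197505), np.float64(0.17721215711654853), np.float64(0.23882044059243895), np.float64(0.1765662451792896)]
```

View pics/crop.png

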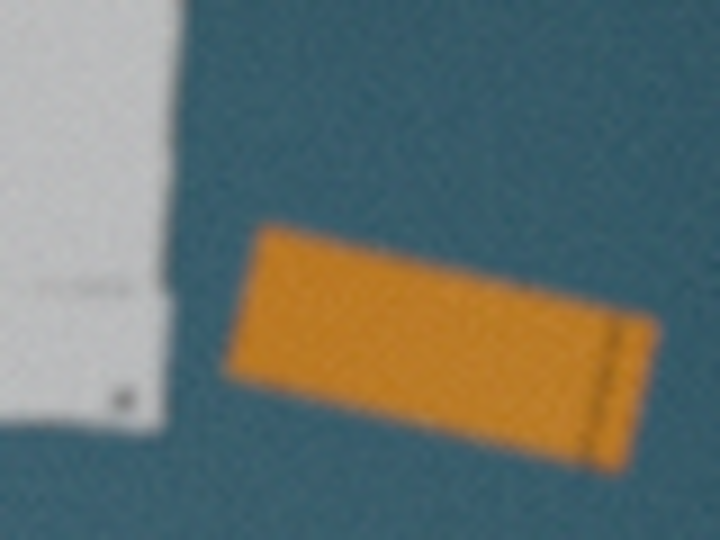

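The crop shows the wedge tip corners at top-image pixels (319.1,220) and (315.3,236.7), and the heel corners at (363.1,230.3) and (359.1,247.2). The box corner is at about (308,243).

```bash
cat >> h.py <<'E'
from scipy.spatial.transform import Rotation as Ro
def go(x,y,z,head,ref=None):
    "TCP target, heading (deg) of tool x, tool down -> shift mm, rotvec"
    s=r.sense(); R=np.array(s['ee_rot']); t=np.radians(head)
    X=np.array([np.cos(t),np.sin(t),0]); Z=np.array([0,0,-1.]); T=np.c_[X,np.cross(Z,X),Z]
    print('shift',(1000*R.T@(np.array([x,y,z])-s['tcp_pos'])).round(1),'rot',Ro.from_matrix(R.T@T).as_rotvec().round(4))
def st():
    s=r.sense(); R=np.array(s['ee_rot'])
    print(s['time_s'],'tcp',np.round(s['tcp_pos'],4),'head',np.degrees(np.arctan2(R[1,0],R[0,0])).round(2),'F',np.round(s['wrist_force'],2),'w',s['gripper_width'])
E
python3 - <<'E'
from h import *
d=ld('top')
t=(px2w(d,319.1,220,.002)+px2w(d,315.3,236.7,.002))/2; h=(px2w(d,363.1,230.3,.022)+px2w(d,359.1,247.2,.022))/2
u=(t-h)[:2]; print('tip',t,'heel',h,'len',np.linalg.norm(u),'head',np.degrees(np.arctan2(u[1],u[0])))
u/=np.linalg.norm(u); n=np.array([-u[1],u[0]]); f=np.array([.4874,-.0174]); print('foot along/perp',(f-t[:2])@u,(f-t[:2])@n)
for n,(a,b),z in(('motor',(338,179),.05),('spanner end',(275,270),0)): print(n,px2w(d,a,b,z))
go(.4874,-.0174,.2,-105)
E
```

```text
tip [ 0.50218598 -0.07141708  0.002     ] heel [ 0.4693215  -0.19638767  0.022     ] len 0.12921966876750338 head 75.26608893928346
foot along/perp 0.048480329012002915 0.02803796620555203
motor [ 0.64168965 -0.13019019  0.05      ]
spanner end [0.38159328 0.05591093 0.        ]
shift [461.6 466.7  92.3] rot [ 0.0015 -0.0016  1.4677]
```

```bash
T='[[462,467,92],[0,0,1.468]]'; python3 -m pendant '[[[462,467,60],[0.0015,-0.0016,1.468]],[[462,467,60],[0.0015,-0.0016,1.468]],[[462,467,60],[0.0015,-0.0016,1.468]],[[462,467,60],[0.0015,-0.0016,1.468]],[[462,467,60],[0.0015,-0.0016,1.468]],[[462,467,60],[0.0015,-0.0016,1.468]],[[462,467,60],[0.0015,-0.0016,1.468]],[[462,467,60],[0.0015,-0.0016,1.468]],[[462,467,60],[0.0015,-0.0016,1.468]],[[462,467,60],[0.0015,-0.0016,1.468]]]' 0
python3 -c "
from h import *
st();go(.4874,-.0174,.2,-105)"
```

```text
time_s: 1.1
tcp_pos: [0.424, 0.1263, 0.2466]
ee_rot: [[-0.264, -0.965, 0.001], [-0.965, 0.264, 0.002], [-0.002, -0.0, -1.0]]
wrist_force: [0.9, 0.2, -0.0]
gripper_width: 0.174
gripper_force: 0.0
1.1 tcp [0.424  0.1263 0.2466] head -105.29 F [ 0.87  0.17 -0.04] w 0.17413157638731222
shift [121.9 -99.1  46.4] rot [-0.0001  0.0023 -0.0051]
```

```bash
python3 -m pendant '[[[122,-99,46],[0,0.002,-0.005]],[[122,-99,46],[0,0.002,-0.005]],[[122,-99,46],[0,0.002,-0.005]],[[122,-99,46],[0,0.002,-0.005]],[[122,-99,46],[0,0.002,-0.005]],[[122,-99,46],[0,0.002,-0.005]]]'
python3 -c "
from h import *
d=cap('wrist','wrist1.png')
st();go(.4874,-.0174,.15,-105)"
```

```text
time_s: 1.7
tcp_pos: [0.4877, -0.015, 0.2004]
ee_rot: [[-0.255, -0.967, -0.0], [-0.967, 0.255, -0.0], [0.0, 0.0, -1.0]]
wrist_force: [1.2, -0.1, 0.3]
gripper_width: 0.01
gripper_force: 0.0
1.75 tcp [ 0.4877 -0.0144  0.2008] head -104.67 F [-0.13 -0.01  0.42] w 0.0045739854742889744
shift [ 3.  -0.4 50.8] rot [-0.0003  0.0003  0.0057]
```

View pics/wrist1.png

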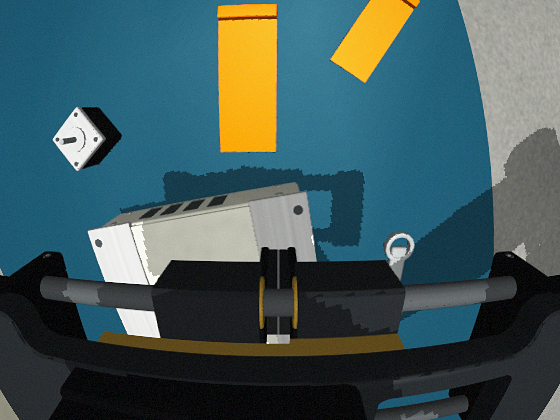

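The wrist view shows the closed fingers above the near right corner. The wedge tip corners are at (219,152) and (276,152), the heel's outer corners at about (218,8) and (276,6), and the box's top near right corner at about (302,191).

```bash
python3 - <<'E'
from h import *
d=ld('wrist')
for u,v,z in((219,152,.002),(276,152,.002),(218,19,.013),(276,19,.013),(302,191,.072),(89,231,.072)): print(u,v,px2w(d,u,v,z,True).round(4))
E
python3 -m pendant '[[[3,0,30],[0,0,0]],[[3,0,54],[0,0,0]],[[3,0,58],[0,0,0]],[[3,0,60],[0,0,0]]]'
```

```text
219 152 [ 0.5253 -0.0758  0.002 ]
276 152 [ 0.4755 -0.0621  0.002 ]
218 19 [ 0.493  -0.1916  0.013 ]
276 19 [ 0.4452 -0.177   0.013 ]
302 191 [ 0.4628 -0.038   0.072 ]
89 231 [ 0.6369 -0.0514  0.072 ]
time_s: 2.15
tcp_pos: [0.4867, -0.0171, 0.141]
ee_rot: [[-0.252, -0.968, -0.001], [-0.968, 0.252, -0.001], [0.001, 0.001, -1.0]]
wrist_force: [-2.5, 0.1, 3.6]
gripper_width: 0.01
gripper_force: 1.6
```

```bash
python3 -m pendant '[[[0,0,2],[0,0,0]],[[0,0,4],[0,0,0]],[[0,0,6],[0,0,0]],[[0,0,6],[0,0,0]],[[0,0,6],[0,0,0]],[[0,0,6],[0,0,0]]]'
```

```text
time_s: 2.75
tcp_pos: [0.4871, -0.0179, 0.1376]
ee_rot: [[-0.253, -0.967, 0.001], [-0.967, 0.253, -0.0], [-0.0, -0.001, -1.0]]
wrist_force: [-8.7, 2.1, 19.5]
gripper_width: 0.007
gripper_force: 9.7
```

```bash
python3 -m pendant '[[[0,0,-10],[0,0,0]],[[0,0,-45],[0,0,0]],[[35,-23,-50],[0,0,0]],[[78,-52,-50],[0,0,0]],[[122,-82,-50],[0,0,0]],[[122,-82,-40],[0,0,0]],[[122,-82,0],[0,0,0]],[[122,-82,0],[0,0,0]]]'
python3 -c "
from h import *
st();go(.535,-.156,.075,-104.7)"
```

```text
time_s: 3.55
tcp_pos: [0.5324, -0.1568, 0.1304]
ee_rot: [[-0.257, -0.966, -0.009], [-0.967, 0.257, 0.001], [0.001, 0.009, -1.0]]
wrist_force: [-1.7, 0.5, -0.0]
gripper_width: 0.007
gripper_force: 0.0
3.55 tcp [ 0.5324 -0.1568  0.1304] head -104.87 F [-1.7   0.47 -0.01] w 0.006621235442924325
shift [-1.5 -2.8 55.3] rot [ 0.0092 -0.0009 -0.003 ]
```

```bash
python3 -m pendant '[[[0,0,25],[0,0,0]],[[0,0,50],[0,0,0]],[[0,0,56],[0,0,0]],[[0,0,56],[0,0,0]]]'
python3 -c "
from h import *
st();cap('wrist','wrist2.png')"
```

```text
time_s: 3.95
tcp_pos: [0.5356, -0.1564, 0.0789]
ee_rot: [[-0.253, -0.967, -0.001], [-0.967, 0.253, -0.0], [0.0, 0.0, -1.0]]
wrist_force: [0.3, -0.6, 0.7]
gripper_width: 0.004
gripper_force: 0.0
3.95 tcp [ 0.5356 -0.1564  0.0789] head -104.65 F [ 0.25 -0.6   0.67] w 0.004072603374284638
```

View pics/wrist2.png

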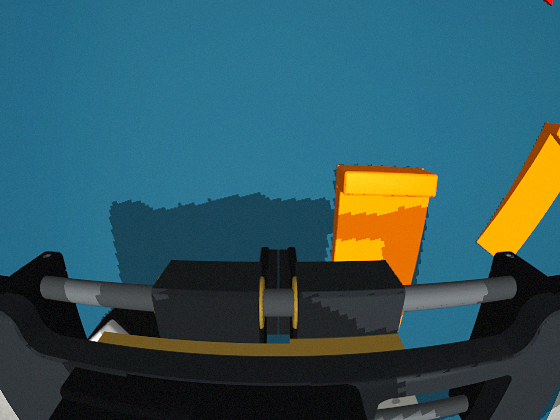

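The fingers stand beside the wedge's +x side (wedge at about (385,220), heel at (388,182)), with nothing else in the way. I'll lower them a little and push sideways.

```bash
python3 -m pendant '[[[0,5,4],[0,0,0]],[[0,12,4],[0,0,0]],[[0,17,4],[0,0,0]],[[0,22,4],[0,0,0]],[[0,27,4],[0,0,0]],[[0,32,4],[0,0,0]],[[0,37,4],[0,0,0]],[[0,41,4],[0,0,0]],[[0,43,4],[0,0,0]],[[0,43,4],[0,0,0]]]'
python3 -m pendant '[[[0,-5,0],[0,0,0]],[[0,-20,0],[0,0,0]],[[0,-20,-30],[0,0,0]],[[60,-20,-50],[0,0,0]],[[110,-20,-50],[0,0,0]],[[110,-20,-50],[0,0,0]]]'
python3 - <<'E'
from h import *
st()
d=cap('top'); cap('wrist','wrist3.png')
cr=cv2.resize(d['frame'][195:255,290:370,::-1],None,fx=9,fy=9,interpolation=cv2.INTER_CUBIC)
cv2.imwrite('pics/crop2.png',cr)
E
```

```text
time_s: 5.0
tcp_pos: [0.4932, -0.1459, 0.0744]
ee_rot: [[-0.254, -0.967, -0.001], [-0.967, 0.254, 0.0], [0.0, 0.001, -1.0]]
wrist_force: [-0.6, -0.5, -0.6]
gripper_width: 0.008
gripper_force: 0.0
time_s: 5.6
tcp_pos: [0.4845, -0.2606, 0.1251]
ee_rot: [[-0.258, -0.966, 0.001], [-0.966, 0.258, -0.0], [0.0, -0.001, -1.0]]
wrist_force: [-0.2, 0.6, -0.4]
gripper_width: 0.008
gripper_force: 0.0
5.6 tcp [ 0.4845 -0.2606  0.1251] head -104.94 F [-0.23  0.56 -0.4 ] w 0.0075634373547081475
```

View pics/wrist3.png

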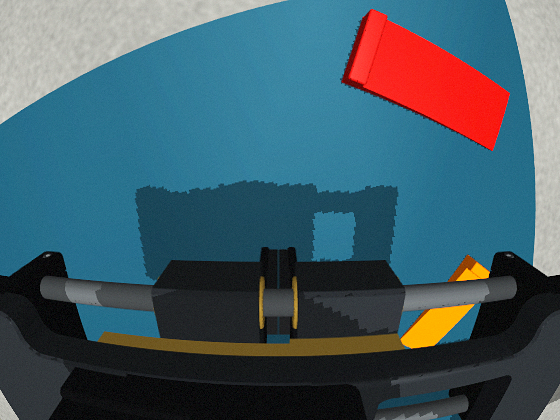

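View pics/crop2.png

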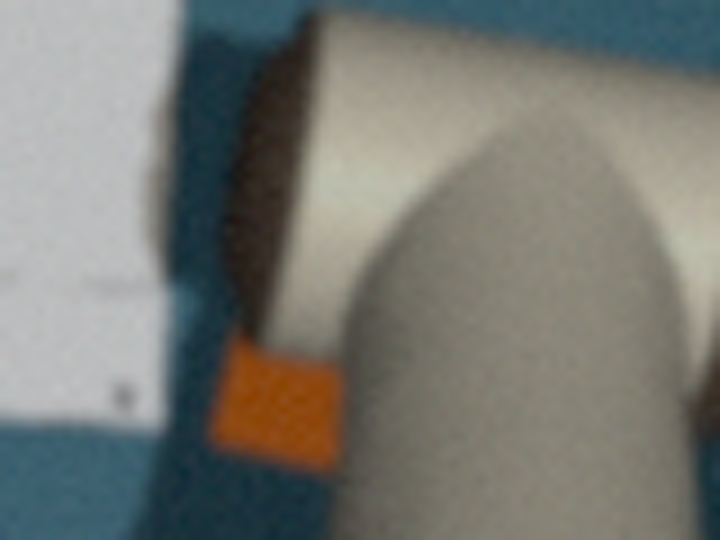

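The arm hides most of the wedge from the top camera. One tip corner shows at crop (210,440), about 20 mm across from where it was. I'll measure the rest from the side camera.

Run:
```python
from h import *
b=ld('side')
print([w2px(b,p).round(1) for p in((.5253,-.0758,.002),(.4755,-.0621,.002),(.493,-.1916,.013),(.4452,-.177,.013))])
d=cap('side')
cv2.imwrite('pics/side2.png',cv2.resize(d['frame'][235:325,225:345,::-1],None,fx=6.6,fy=6.6,interpolation=cv2.INTER_CUBIC))
```

```text
[array([286.9, 270.9]), array([267.2, 271.3]), array([288.9, 304.6]), array([268.2, 304.5])]
```

View pics/side2.png

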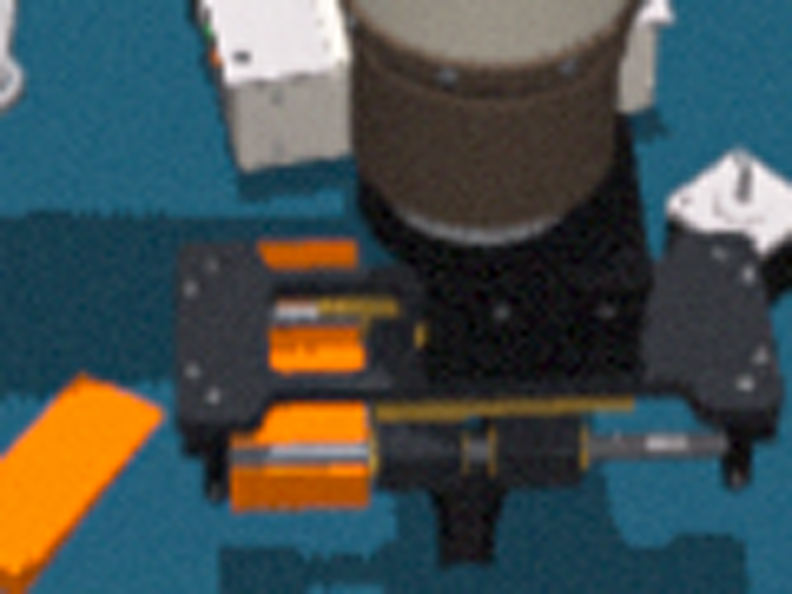

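The side crop shows the wedge behind the gripper: heel bottom-left corner at side pixel (260.2,312.0) and tip edge at row ~271. The fingers stand clear behind it.

Run:
```python
from h import *
t=ld('top'); s=ld('side')
a=px2w(t,290+210/9,195+440/9,.002); b=px2w(s,260.2,312,0)
a0=px2w(t,315.3,236.7,.002); b0=px2w(s,268,311,0)
print(a,b,a0,b0)
for p,q in((a,b),(a0,b0)):
    u=(p-q)[:2]; print(np.linalg.norm(u),np.degrees(np.arctan2(u[1],u[0])))
```

```text
[ 0.45649792 -0.0589031   0.002     ] [ 0.42312825 -0.18325996  0.        ] [ 0.47759797 -0.06521046  0.002     ] [ 0.44201838 -0.18580569  0.        ]
0.12875622183469126 74.97921860066978
0.12573430754141843 73.56219326427544
```

```bash
python3 -c "
from h import *
st();go(.4405,-.2160,.080,-104.9)"
```

```text
5.75 tcp [ 0.4848 -0.2581  0.1241] head -104.85 F [-1.26  0.31  0.32] w 0.0036653608522628804
shift [-29.3  53.6  44.2] rot [0.0007 0.0001 0.0008]
```

```bash
python3 -m pendant '[[[-10,30,0],[0,0,0]],[[-29,54,0],[0,0,0]],[[-29,54,20],[0,0,0]],[[-29,54,44],[0,0,0]],[[-29,54,44],[0,0,0]]]' 0.2
python3 -m pendant '[[[-10,0,0],[0,0,0]],[[-20,0,0],[0,0,0]],[[-30,0,0],[0,0,0]],[[-40,0,0],[0,0,0]],[[-48,0,0],[0,0,0]],[[-54,0,0],[0,0,0]],[[-58,0,0],[0,0,0]],[[-62,0,0],[0,0,0]],[[-62,0,0],[0,0,0]]]'
python3 - <<'E'
from h import *
st(); d=cap('side')
cv2.imwrite('pics/side3.png',cv2.resize(d['frame'][200:320,215:345,::-1],None,fx=5,fy=5,interpolation=cv2.INTER_CUBIC))
E
```

```text
time_s: 6.25
tcp_pos: [0.4387, -0.214, 0.0781]
ee_rot: [[-0.253, -0.968, -0.007], [-0.968, 0.253, 0.001], [0.0, 0.007, -1.0]]
wrist_force: [-0.4, -0.3, -0.5]
gripper_width: 0.197
gripper_force: 0.0
time_s: 7.15
tcp_pos: [0.4562, -0.1553, 0.0805]
ee_rot: [[-0.254, -0.967, 0.0], [-0.967, 0.254, 0.0], [-0.0, -0.0, -1.0]]
wrist_force: [0.4, 0.2, 0.3]
gripper_width: 0.197
gripper_force: 0.0
7.15 tcp [ 0.4562 -0.1553  0.0805] head -104.71 F [0.43 0.21 0.34] w 0.19740703868970888
```

View pics/side3.png

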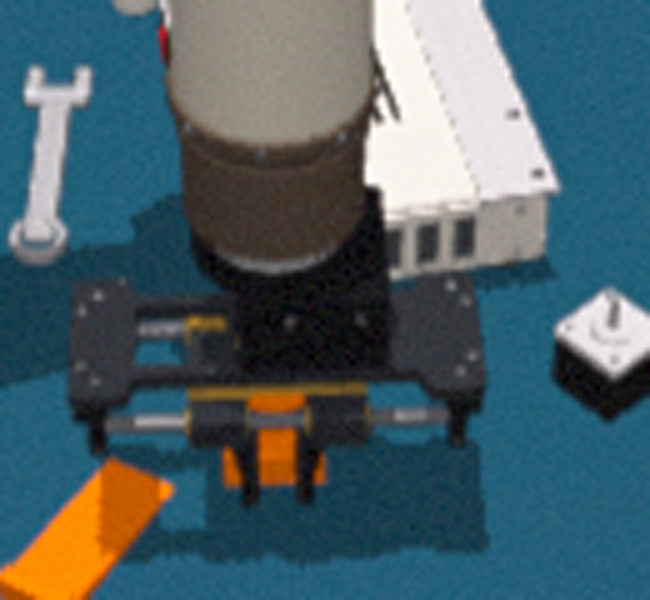

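The two fingers straddle the middle of the heel (heel columns 224–326 in the crop, fingers at 250 and 305), so the push is well centred. The tip is now about at the foot. I'll keep pushing in small steps and watch the force.

```bash
python3 -m pendant '[[[-4,0,0],[0,0,0]],[[-8,0,0],[0,0,0]],[[-11,0,0],[0,0,0]],[[-14,0,0],[0,0,0]],[[-14,0,0],[0,0,0]],[[-14,0,0],[0,0,0]]]'; for i in 1 2 ; do python3 -c "
from h import *
st()"; done
python3 -m pendant '[[[-1,0,0],[0,0,0]],[[-2,0,0],[0,0,0]],[[-3,0,0],[0,0,0]],[[-3,0,0],[0,0,0]],[[-3,0,0],[0,0,0]]]'
```

```text
time_s: 7.8
tcp_pos: [0.4598, -0.142, 0.0806]
ee_rot: [[-0.254, -0.967, 0.0], [-0.967, 0.254, 0.0], [-0.0, -0.0, -1.0]]
wrist_force: [-0.3, 0.0, 1.0]
gripper_width: 0.198
gripper_force: 0.0
7.8 tcp [ 0.4598 -0.142   0.0806] head -104.71 F [-0.34  0.02  0.95] w 0.19843414594021117
7.8 tcp [ 0.4598 -0.142   0.0806] head -104.71 F [-0.34  0.02  0.95] w 0.19843414594021117
time_s: 8.3
tcp_pos: [0.4603, -0.1392, 0.0805]
ee_rot: [[-0.254, -0.967, -0.0], [-0.967, 0.254, 0.0], [0.0, 0.0, -1.0]]
wrist_force: [-0.3, -0.5, 0.4]
gripper_width: 0.198
gripper_force: 0.3
```

```bash
python3 -m pendant '[[[-1,0,0],[0,0,0]],[[-2,0,0],[0,0,0]],[[-3,0,0],[0,0,0]],[[-3,0,0],[0,0,0]],[[-3,0,0],[0,0,0]]]'
```

```text
time_s: 8.8
tcp_pos: [0.4609, -0.1365, 0.0805]
ee_rot: [[-0.254, -0.967, -0.001], [-0.967, 0.254, -0.0], [0.0, 0.0, -1.0]]
wrist_force: [-0.9, -3.8, 1.3]
gripper_width: 0.202
gripper_force: 2.1
```

```bash
python3 -m pendant '[[[-1,0,0],[0,0,0]],[[-2,0,0],[0,0,0]],[[-3,0,0],[0,0,0]],[[-3,0,0],[0,0,0]],[[-3,0,0],[0,0,0]]]'
```

```text
time_s: 9.3
tcp_pos: [0.4615, -0.1339, 0.0805]
ee_rot: [[-0.254, -0.967, -0.001], [-0.967, 0.254, -0.001], [0.001, 0.001, -1.0]]
wrist_force: [-1.8, -7.0, 1.3]
gripper_width: 0.198
gripper_force: 3.3
```

```bash
python3 -m pendant '[[[10,0,0],[0,0,0]],[[30,0,0],[0,0,0]],[[30,0,-40],[0,0,0]],[[20,0,-80],[0,0,0]],[[-25,2,-85],[0,0,0]],[[-70,4,-85],[0,0,0]],[[-110,5,-85],[0,0,0]],[[-119,5,-80],[0,0,0]],[[-119,5,-72],[0,0,0]],[[-119,5,-70],[0,0,0]]]' 0
python3 -c "
from h import *
st();go(.487,-.0175,.142,-104.7)"
```

```text
time_s: 10.3
tcp_pos: [0.4863, -0.0176, 0.1492]
ee_rot: [[-0.255, -0.967, -0.003], [-0.967, 0.255, -0.0], [0.001, 0.003, -1.0]]
wrist_force: [-0.7, 0.1, -0.7]
gripper_width: 0.003
gripper_force: 0.0
10.3 tcp [ 0.4863 -0.0176  0.1492] head -104.76 F [-0.65  0.07 -0.69] w 0.0032727656872598263
shift [-0.3 -0.6  7.2] rot [ 0.0026 -0.0009 -0.001 ]
```

```bash
python3 -m pendant '[[[0,0,5],[0,0,0]],[[0,0,7],[0,0,0]],[[0,0,8],[0,0,0]],[[0,0,9],[0,0,0]],[[0,0,10],[0,0,0]],[[0,0,10],[0,0,0]],[[0,0,10],[0,0,0]],[[0,0,10],[0,0,0]]]'
```

```text
time_s: 11.1
tcp_pos: [0.4872, -0.0177, 0.1417]
ee_rot: [[-0.254, -0.967, 0.0], [-0.967, 0.254, -0.001], [0.001, -0.0, -1.0]]
wrist_force: [-2.8, -2.7, 7.9]
gripper_width: 0.005
gripper_force: 3.7
```

```bash
python3 -m pendant '[[[0,0,1],[0,0,0]],[[0,0,2],[0,0,0]],[[0,0,3],[0,0,0]],[[0,0,3],[0,0,0]],[[0,0,3],[0,0,0]],[[0,0,3],[0,0,0]],[[0,0,3],[0,0,0]],[[0,0,3],[0,0,0]],[[0,0,3],[0,0,0]],[[0,0,3],[0,0,0]]]'
```

```text
time_s: 12.1
tcp_pos: [0.4872, -0.0177, 0.1413]
ee_rot: [[-0.253, -0.968, 0.001], [-0.968, 0.253, -0.001], [0.001, -0.001, -1.0]]
wrist_force: [-9.2, 0.2, 25.7]
gripper_width: 0.003
gripper_force: 13.1
```

The corner gives only 0.4 mm between 8 N and 26 N, so it is solid. I'll retreat and check the wedge from above.

```bash
python3 -m pendant '[[[0,0,-2],[0,0,0]],[[0,0,-6],[0,0,0]],[[0,0,-30],[0,0,0]],[[0,0,-70],[0,0,0]],[[0,-40,-90],[0,0,0]],[[0,-80,-100],[0,0,0]],[[0,-120,-100],[0,0,0]],[[0,-160,-100],[0,0,0]],[[0,-160,-100],[0,0,0]],[[0,-160,-100],[0,0,0]]]'
python3 - <<'E'
from h import *
st(); d=cap('side')
cv2.imwrite('pics/side4.png',cv2.resize(d['frame'][205:305,225:345,::-1],None,fx=6,fy=6,interpolation=cv2.INTER_CUBIC))
f=np.array([.487,-.0175]);print('foot px',w2px(d,[*f,.005]),'press',w2px(d,[*f,.072]))
E
```

```text
time_s: 13.1
tcp_pos: [0.6421, -0.058, 0.236]
ee_rot: [[-0.255, -0.967, -0.002], [-0.967, 0.255, 0.0], [0.0, 0.002, -1.0]]
wrist_force: [-0.4, -0.5, -0.3]
gripper_width: 0.004
gripper_force: 0.0
13.1 tcp [ 0.6421 -0.058   0.236 ] head -104.79 F [-0.39 -0.51 -0.33] w 0.0035530813078117917
foot px [266.75331009 257.84603589] press [266.43345008 239.80452106]
```

View pics/side4.png

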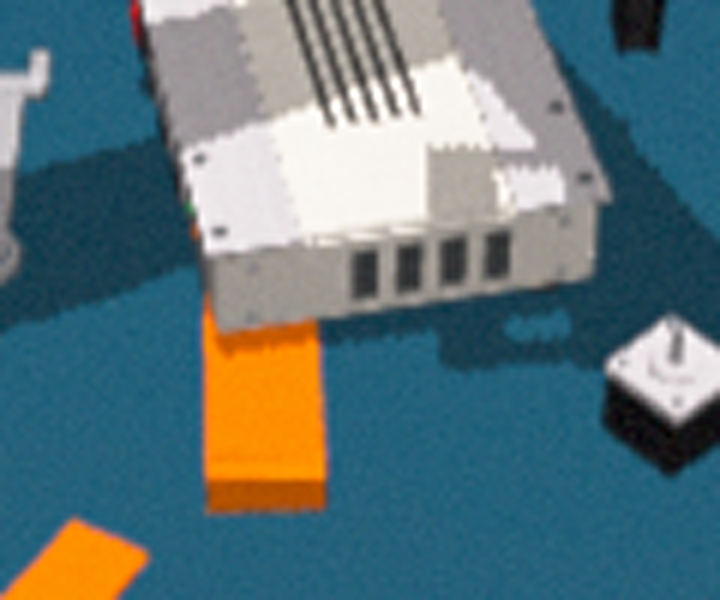

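The wedge lies flat under the corner (crop columns 205–320). The foot is at crop column ~250, about 5 mm off the wedge's midline, and the other things on the bench have not moved. I'm handing in.

```bash
python3 -c "
from station import r
print(r.finish_job())"
```

```text
the job is handed in; nothing more can be done
None
```

I handed the job in (the hand-in gave no verdict): the corner dropped about 4 mm when first pressed, the wedge is now snug under the short foot about 5 mm off its midline, and the corner gave only 0.4 mm more between 8 and 26 N.

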